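Switch on the bench supply at its lever-lock toggle

ROBOT

A 7-joint arm with a two-finger parallel gripper is mounted at the origin on the work surface; the furniture and walls round the work are solid. World frame = base frame: x ahead of the robot, y to its left, z up, the work surface at z = 0. Lengths are in m, angles in rad, forces in N, time in s.
With the tool pointing down it reaches from about 0.4 to 0.85 m from the base axis. Payload 10.4 kg.
Tool frame: the origin (TCP) lies at the centre of the arm's flange, where the gripper is bolted on; the fingertips stand 173 mm ahead of it and the grasp point (between the pads) lies 155 mm ahead of it; z points along the fingers, y is the line along which they close (so a half turn about z gives the same grasp; the last joint's range is limited). The gripper opens to 85 mm and grips with 20 to 120 N. Pads are 22 mm wide; open, the fingers measure 114 mm over their backs; the gripper's body (76 mm by 85 mm) begins 54 mm behind the grasp point. The pads swing forward as they close: fully open they stand 13 mm farther back than shut.
Start: joints at [1.208, 0.332, -0.065, 1.46, 0.022, 1.35, -0.088], TCP at [0.208, -0.589, 0.405] pointing down, gripper open.
Joint ranges: [-2.6, 2.6], [-0.5, 2.12], [-1.47, 1.34], [0.16, 2.42], [-1.27, 4.41], [0.06, 2.06], [-2.6, 2.6]. Speed limits (rad/s): [2.22, 2.22, 2.79, 2.79, 3.14, 3.14, 3.14].

INTERFACE

Orientations are given as a unit quaternion [x, y, z, w].
In Python, from workcell import manip, viewer, finder gives the robot as it stands.
- The arm moves only by the tool arm_command, never from a script. Its argument "plan" is a list of rows, each an object with "dp": the shift along the tool's x, y, z in mm, a list of three; "spin": the turn about the tool's z in rad. A call has 1 to 5 rows; each row shifts and turns the commanded pose from where the row before left it, along the tool's axes as they then stand; what a row does not reach is not made up. A row lasts 1/10 s, in which the tool goes at most 50 mm and 8.59 degrees, less where a joint would pass 70% of its speed; a pose out of reach is approached as far as the arm can. A call is refused whole if a number of a shift passes 50 or a number of a turn 0.15, either way. A call with a gripper value outside its range is refused whole. "grip" is the closure, from -1 (fully open) to 1 (shut), set as the call begins (left out, the last holds). The fingers move at their own pace and stop on an object; "newtons" is the grip in N (left out, the last holds). Time passes only in rows, so rows that do not move let the fingers close. It gives the time, the measured TCP pose, the force, the opening and the grip force at its end, in the units of the state.
- manip.get_obs(): the state, without advancing time (a new reading comes with each control period).
- viewer.camera(name): name is "scene" or "top" or "wrist"; returns the picture (420x560x3 uint8, blue, green, red); there is no depth.
- viewer.camera_params(name): a dict with "vertical_fov" (degrees; the focal length in pixels is half the picture's height over the tangent of half this angle, whatever the lens; pixels are square), "cx", "cy" (the principal point, pixels), "R" (3x3) and "t" (3): a world point X has camera coordinates R X + t; the wrist camera has in their place "T_tool_cam" (4x4, takes a point from camera to tool coordinates, whose origin is the TCP and whose axes are the flange's). Camera axes: x right, y down, z forward; pixel columns grow to the right and rows downward; lengths in m; the calibration is good to about 2 mm. A picture is of the moment at which its call begins: read the wrist's pose just before it. camera_params takes no time and is no camera call.
- manip.hand_in(): hands the job in; it is judged then, once.
Trained networks look in the newest picture that a camera, given by its name, has taken for a name from the list of things; names that differ only in an ending like _2 or _b are one class to them, and where a whole thing is asked for, a point or a joint stands for the part that bears it (a point fixed in the world has none). Each returns a list of dicts, best first, with "score" (0 to 1); they miss things now and then, are a little off and sometimes report something else, mostly with a low value. They report only what shows in the picture. A call takes as long as a camera call.
- finder.find_in(camera, thing): "position" ([x, y, z] in m, in world coordinates, good to about 4 mm: the middle of the surface that is visible of it).
The state is a dict: "clock": time; "joint_pos": joint angles; "joint_velocities": joint speeds; "tau": joint torques, N m; "position": TCP position; "ee_rot": TCP orientation; "ft_force": force on the tool from outside, world axes, zero at the start; "torque": the same for the moment, N m; "grip_width": opening from 0.0 (shut) to 1.0 (fully open); "grasp_force": force on a finger pad.
Only numpy, scipy, OpenCV 4.12 (cv2) and the standard library are available. Lean on these libraries where they do the work, as an engineer would, in place of code of your own. Each camera call takes 0.05 s, during which the arm holds its last target. There are 200 camera calls.

TASK

Switch on the bench power console for the centrifuge. Its toggle lever is locked in the off position, leaning towards the red dot at the bottom of the sloping panel: lift the red spring-loaded collar along the lever until it is clear of its notch, flip the lever over to the green dot at the top of the panel, and let the collar drop fully home in the notch there. Let go at the end, and leave the cup and the two bottles beside the console where they stand.

Things in the scene. Friction and masses are not known exactly. Their poses are not given: they have to be found in the camera images.
- power_console: grey bench console fixed to the worktop, 135 mm deep (x), 108 mm wide (y), 325 mm high. Origin at the centre of its underside; its x points from its front to its back, z up; turned up to 0.3 rad. In front a panel rises to the back at 30 degrees, from 101 mm high at x = -75 mm to 153 mm at x = +15 mm; behind it an upright wall (front face at x = +22 mm) carries a blue visor
- visor_edge (a point): middle of the visor's front edge (underside), 30 mm in front of the console's origin, 306 mm up, just over the lever's pivot. A gripper pointing straight down hits the visor when the lever is on; one tilted 25 to 35 degrees, its body leaning to the console's front and its fingers pointing down and to the back, passes it
- toggle_pivot (a point): the hinge point of the lever, in the middle of the panel's surface: 25 mm in front of the console's origin, 130 mm above the worktop. Its axes are the console's; the lever turns about its y axis, in the console's x-z plane
- collar_grip (a point): centre of the collar's red knob, a cylinder round the lever, 22 mm in diameter, 22 mm long; 52 mm from toggle_pivot with the collar down, 64 mm fully lifted. z points outward along the lever, y is the hinge axis. Pinched along y, it can turn between the pads as the lever swings: the gripper may keep its tilt. Below it, notch cheeks and cross pin reach 24 mm from the pivot
- toggle_lever (a joint): angle of the lever in rad: 0 = off, leaning 52 degrees from vertical towards the front of the console; 0.77 = on, leaning 8 degrees from vertical towards the front. Light friction; it stays where it is left
- lock_collar (a joint): lift of the collar along the lever in m: 0 = down, 0.012 = fully lifted. A spring pulls it down with 3 N when down, 6 N when lifted. Down in the notch it locks the lever at either end; it must be lifted more than 0.007 for the lever to pass, and in between it rests on the tooth and cannot go down
- sample_cup: loose sample cup with a red screw lid, 62 mm in diameter, 68 mm high, left of the console; origin at the centre of its underside. Bystander
- buffer_bottle: loose white dropper bottle with a light-blue cap, 30 mm in diameter, 78 mm high, right of the console; origin at the centre of its underside. Bystander
- dropper_bottle: loose small white dropper bottle with a dark-blue cap, 22 mm in diameter, 58 mm high, right of the console and in front of the other bottle; origin at the centre of its underside. Bystander

How it is judged:
On the way, in this order (a step that is already met when the one before it is completed fails the run):
1. the collar is lifted clear of its notch while the lever is still on the off side (value of joint lock_collar above 0.006 m and value of joint toggle_lever below 0.3 rad), for 0.05 s.
2. the lever is flipped over to the on side (value of joint toggle_lever above 0.65 rad), for 0.05 s.
At the end, for the whole second after the job is handed in: the lever stands at the on end (above 0.70 rad) with the collar down in the on notch (lifted less than 2 mm) (value of joint toggle_lever above 0.7 rad and value of joint lock_collar below 0.002 m); the robot touches nothing.
It fails at once if the cup or one of the bottles is shifted by more than 20 mm or knocked over (distance of any of sample_cup, buffer_bottle, dropper_bottle from where it was at the start of the episode above 0.02 m or angle between any of sample_cup, buffer_bottle, dropper_bottle's own z axis and vertical above 0.6 rad).
It also fails if it takes over 32 s, if anything falls off the work surface, if the arm or the gripper's body presses on something with over 40 N, if the wrist force passes 120 N, or if a joint passes its speed limit or range.

## Working session

There is one attempt and no reset: what is moved stays moved. The work goes in short steps, Python scripts to look and compute and a tool call to move; the robot and the scene stay as the last step left them, time stands still between calls to the robot, and variables do not carry over. Pictures are saved under pics/ and viewed, at most 10 in all, crops included, and the job is handed in when it is done.

Besides the shell and the picture viewer there is one more tool, called by a JSON object that holds its "fn" and its "kwargs", one argument or row to a line. arm_command: Moves the arm, as the interface text tells. Its arguments: {"type":"object","properties":{"plan":{"type":"array","items":{"type":"object","properties":{"dp":{"type":"array","items":{"type":"number"}},"spin":{"type":"number"}}}},"grip":{"type":"number"},"newtons":{"type":"number"}},"required":["plan"]}

```bash
mkdir -p pics; python3 - <<'E'
from workcell import manip, viewer, finder
import cv2, numpy as np
o=manip.get_obs();print({k:np.round(v,3) for k,v in o.items()})
for c in ["scene","top"]:
    im=viewer.camera(c);cv2.imwrite(f"pics/{c}0.png",im)
    p=viewer.camera_params(c);print(c,p)
    for t in ["power_console","visor_edge","toggle_pivot","collar_grip","sample_cup","buffer_bottle","dropper_bottle"]:
        for r in finder.find_in(c,t)[:2]: print(t,np.round(r["position"],4),round(r["score"],2), r.keys() if t=="power_console" else "")
print(viewer.camera_params("wrist"))
E
```

```text
{'clock': np.float64(0.0), 'joint_pos': array([ 1.208,  0.333, -0.065,  1.461,  0.022,  1.35 , -0.089]), 'joint_velocities': array([ 0.001,  0.001, -0.001,  0.001, -0.002, -0.001, -0.   ]), 'tau': array([ 0.0000e+00, -6.2545e+01,  4.9000e-02, -3.9159e+01,  1.6000e-02,
        1.0000e-02,  0.0000e+00]), 'position': array([ 0.208, -0.589,  0.404]), 'ee_rot': array([ 0.986,  0.169, -0.   , -0.001]), 'ft_force': array([-0.016,  0.483,  0.655]), 'torque': array([-0.059, -0.009,  0.032]), 'grasp_force': np.float64(0.0), 'grip_width': np.float64(1.0)}
scene {'vertical_fov': 43.342154784406986, 'cx': 277.4473577824251, 'cy': 212.65938482472671, 'R': array([[-0.52015468, -0.85405901,  0.00472384],
       [-0.61099352,  0.36824246, -0.70077415],
       [ 0.59676296, -0.36739719, -0.71336756]]), 't': array([0.29940617, 0.4307828 , 0.80700024])}
power_console [5.310e-01 2.000e-04 1.556e-01] 0.92 dict_keys(['position', 'score'])
power_console [0.4714 0.1382 0.0653] 0.24 dict_keys(['position', 'score'])
visor_edge [0.4558 0.0013 0.1695] 0.67 
visor_edge [ 5.325e-01 -1.000e-04  1.577e-01] 0.6 
togg
[... 556 characters left out ...]
.76 dict_keys(['position', 'score'])
visor_edge [ 0.5163 -0.0135  0.3107] 0.73 
toggle_pivot [ 0.5188 -0.0143  0.3108] 0.9 
sample_cup [0.4852 0.1378 0.0683] 0.94 
buffer_bottle [ 0.4622 -0.1477  0.0553] 0.75 
dropper_bottle [ 0.4022 -0.1486  0.0425] 0.65 
{'vertical_fov': 65.40494169724154, 'cx': 278.14341202053595, 'cy': 212.53949238733054, 'T_tool_cam': array([[ 3.06232553e-04, -9.58206956e-01, -2.86075752e-01,
         7.28980808e-02],
       [ 9.99999449e-01,  6.24338061e-06,  1.04954695e-03,
         1.99314115e-04],
       [-1.00389711e-03, -2.86075916e-01,  9.58206430e-01,
         3.15571600e-02],
       [ 0.00000000e+00,  0.00000000e+00,  0.00000000e+00,
         1.00000000e+00]])}
```

```bash
ls; ls pics
```

```text
pics
scene0.png
top0.png
```

```bash
python3 - <<'E'
import cv2
im=cv2.imread("pics/scene0.png");cv2.imwrite("pics/scene0c.png",cv2.resize(im[40:340,130:430],(600,600),interpolation=cv2.INTER_CUBIC))
E
```

```text
(no output)
```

View pics/scene0.png

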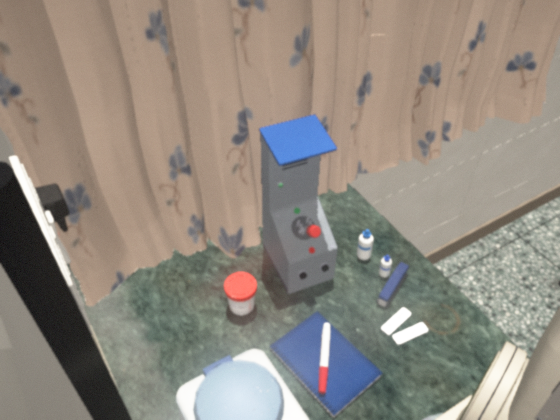

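View pics/top0.png

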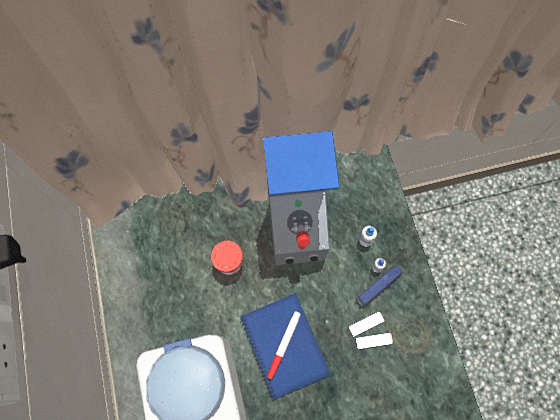

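The views show the console: the knob is at about (314,231) in scene and (303,241) in top. The cup is on the left in scene (240,288), and the bottles are on the right at (365,245) and (386,266). I'll zoom in to fit the pose.

```bash
python3 - <<'E'
import cv2,numpy as np
a=cv2.imread("pics/scene0.png")[110:300,250:350];b=cv2.imread("pics/top0.png")[120:280,255:345]
f=lambda i,k:cv2.resize(i,None,fx=k,fy=k,interpolation=cv2.INTER_CUBIC)
a=f(a,3);b=f(b,3.5)
o=np.zeros((600,640,3),np.uint8);o[:a.shape[0],:a.shape[1]]=a;o[:b.shape[0],310:310+b.shape[1]]=b
cv2.imwrite("pics/z.png",o)
E
```

```text
(no output)
```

View pics/z.png

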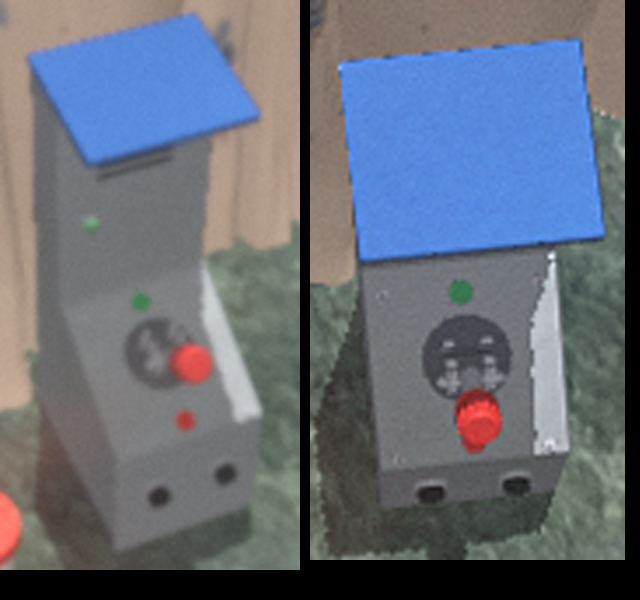

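The zoom gives me visor corners, panel corners, the pivot disc, the dots and the knob in both views. I'll fit x, y and yaw from them.

```bash
cat > h.py <<'E'
from workcell import manip, viewer, finder
import cv2, numpy as np
from scipy.optimize import least_squares
from scipy.spatial.transform import Rotation as Ro
def proj(p,X):
    f=210/np.tan(np.radians(p["vertical_fov"])/2); c=np.atleast_2d(X)@np.array(p["R"]).T+p["t"]
    return c[:,:2]/c[:,2:]*f+[p["cx"],p["cy"]]
def knob(q,r=0.052):  # lever angle q -> console coords
    a=np.radians(52)-q; return np.array([-.025-r*np.sin(a),0,.130+r*np.cos(a)])
def world(pose,X): return Ro.from_euler("z",pose[2]).apply(X)+[pose[0],pose[1],0]
E
python3 - <<'E'
from h import *
S=viewer.camera_params("scene");T=viewer.camera_params("top")
s=lambda x,y:(250+x/3,110+y/3); t=lambda x,y:(255+(x-310)/3.5,120+y/3.5)
F={"visL":(s(92,165),t(361,261)),"visR":(s(259,119),t(604,238)),"panL":(s(116,458),t(380,470)),"panR":(s(259,415),t(567,452)),
"pivot":(s(157,352),t(466,357)),"green":(s(141,301),t(461,292)),"red":(s(186,421),t(473,448)),"knob":(s(192,363),t(479,418))}
for k,(a,b) in F.items():
    r=least_squares(lambda X:np.r_[proj(S,X)[0]-a,proj(T,X)[0]-b],[.5,0,.15]);print(k,np.round(r.x,4),np.round(r.fun,1))
M={"visL":[-.03,.054,.306],"visR":[-.03,-.054,.306],"panL":[-.075,.054,.101],"panR":[-.075,-.054,.101],"pivot":[-.025,0,.130],"knob":knob(0)}
def res(q):
    o=[]
    for k,m in M.items():
        m=np.array(m,float)
        if k[:3] in("vis","pan"): m[1]*=q[3] if k[:3]=="vis" else q[4]
        w=world(q,m); o+=[proj(S,w)[0]-F[k][0],proj(T,w)[0]-F[k][1]]
    return np.concatenate(o)
r=least_squares(res,[.52,0,0,1,1],loss="soft_l1");print(np.round(r.x,4));print(np.round(res(r.x).reshape(-1,4),1))
for q in(0,.77):print(q,world(r.x,knob(q)),world(r.x,knob(q,.064)))
E
```

```text
visL [0.5036 0.0403 0.3093] [-0.5 -0.1  0.4  0.2]
visR [ 0.4891 -0.0641  0.308 ] [ 0.4  0.1 -0.3 -0.2]
panL [0.4592 0.0463 0.105 ] [ 0.3  0.1 -0.2 -0.1]
panR [ 0.4452 -0.054   0.0997] [ 0.3  0.1 -0.3 -0.2]
pivot [ 0.5017 -0.0114  0.1307] [ 0.5  0.1 -0.4 -0.2]
green [ 0.5311 -0.0165  0.1494] [ 0.1  0.  -0.1 -0. ]
red [ 0.4569 -0.0043  0.1121] [ 0.2  0.1 -0.2 -0.1]
knob [ 0.4593 -0.0065  0.163 ] [-0. -0.  0.  0.]
[ 0.5267 -0.0165 -0.156   0.9751  0.9305]
[[-1.   0.9  0.2  0. ]
 [ 0.2  1.1 -0.6  0.5]
 [ 0.6  0.7  0.4 -0.4]
 [ 0.7 -0.3  0.1 -0.2]
 [ 0.9  0.   0.2 -0.4]
 [-0.9 -0.3 -0.5 -1. ]]
0 [ 0.46147654 -0.00621068  0.1620144 ] [ 0.45213527 -0.00474127  0.16940233]
0.77 [ 0.49491082 -0.01146998  0.1815087 ] [ 0.49328515 -0.01121426  0.19339533]
```

{"fn": "arm_command", "kwargs": {
  "plan": [
    {"dp":[21,-23,0]},
    {"dp":[21,-23,0]},
    {"dp":[21,-23,0]},
    {"dp":[21,-23,0]},
    {"dp":[21,-23,0]}
  ],
  "grip": -1
}}

```text
invalid input at $.plan[0]: expected keys dp, spin
```

{"fn": "arm_command", "kwargs": {
  "plan": [
    {"dp":[21,-23,0]},
    {"dp":[21,-23,0]},
    {"dp":[21,-23,0]},
    {"dp":[21,-23,0]},
    {"dp":[21,-23,0]}
  ]
}}

```text
invalid input at $.plan[0]: expected keys dp, spin
```

{"fn": "arm_command", "kwargs": {
  "plan": [
    {"dp":[20,-23,0]},
    {"dp":[20,-23,0]},
    {"dp":[20,-23,0]},
    {"dp":[20,-23,0]},
    {"dp":[20,-23,0]}
  ]
}}

```text
invalid input at $.plan[0]: expected keys dp, spin
```

{"fn": "arm_command", "kwargs": {
  "plan": [
    {"dp":[0,0,0],"spin":0.1},
    {"dp":[0,0,0],"spin":0.1},
    {"dp":[0,0,0],"spin":0.1},
    {"dp":[0,0,0],"spin":0.1},
    {"dp":[0,0,0],"spin":0.1}
  ]
}}

```text
clock: 1.3
position: [0.2083, -0.5893, 0.4048]
ee_rot: [0.997, -0.082, 0.0, 0.0]
ft_force: [-0.5, 0.5, 0.1]
grip_width: 1.002
grasp_force: 0.0
```

{"fn": "arm_command", "kwargs": {
  "plan": [
    {"dp":[7,-31,0],"spin":0},
    {"dp":[7,-31,0],"spin":0},
    {"dp":[7,-31,0],"spin":0},
    {"dp":[7,-31,0],"spin":0},
    {"dp":[7,-31,0],"spin":0}
  ],
  "grip": -1
}}

```text
clock: 1.8
position: [0.268, -0.4406, 0.4048]
ee_rot: [0.997, -0.08, 0.0, 0.0]
ft_force: [0.2, -0.3, 0.3]
grip_width: 0.995
grasp_force: 0.0
```

{"fn": "arm_command", "kwargs": {
  "plan": [
    {"dp":[7,-31,0],"spin":0},
    {"dp":[7,-31,0],"spin":0},
    {"dp":[7,-31,0],"spin":0},
    {"dp":[7,-31,0],"spin":0},
    {"dp":[7,-31,0],"spin":0}
  ]
}}

```text
clock: 2.3
position: [0.3272, -0.2931, 0.4049]
ee_rot: [0.997, -0.08, 0.0, 0.0]
ft_force: [0.3, -0.2, 0.8]
grip_width: 0.996
grasp_force: 0.0
```

{"fn": "arm_command", "kwargs": {
  "plan": [
    {"dp":[7,-31,0],"spin":0},
    {"dp":[7,-31,0],"spin":0},
    {"dp":[7,-31,0],"spin":0},
    {"dp":[7,-31,0],"spin":0},
    {"dp":[7,-31,0],"spin":0}
  ]
}}

```text
clock: 2.8
position: [0.3864, -0.1456, 0.405]
ee_rot: [0.997, -0.08, 0.0, 0.0]
ft_force: [0.5, -0.1, -0.3]
grip_width: 0.997
grasp_force: 0.0
```

{"fn": "arm_command", "kwargs": {
  "plan": [
    {"dp":[5,-29,0],"spin":0},
    {"dp":[5,-29,0],"spin":0},
    {"dp":[5,-29,0],"spin":0},
    {"dp":[5,-29,0],"spin":0},
    {"dp":[5,-29,0],"spin":0}
  ]
}}

```text
clock: 3.3
position: [0.4341, -0.0066, 0.405]
ee_rot: [0.997, -0.08, 0.0, 0.0]
ft_force: [1.0, -0.1, 0.0]
grip_width: 1.002
grasp_force: 0.0
```

```bash
cat >> h.py <<'E'
POSE=[.5267,-.0165,-.156]
def wproj(o,X):
    p=viewer.camera_params("wrist"); A=np.array(p["T_tool_cam"]); f=210/np.tan(np.radians(p["vertical_fov"])/2)
    R=Ro.from_quat(o["ee_rot"]).as_matrix(); Xt=(np.atleast_2d(X)-o["position"])@R
    c=(Xt-A[:3,3])@A[:3,:3]; return c[:,:2]/c[:,2:]*f+[p["cx"],p["cy"]]
def toolin(pose=POSE):
    o=manip.get_obs(); R=Ro.from_quat(o["ee_rot"]); z=R.apply([0,0,1]); x=R.apply([1,0,0])
    g=o["position"]+.155*z; c=Ro.from_euler("z",-pose[2]).apply(g-[pose[0],pose[1],0])
    print("clock",round(float(o["clock"]),2),"TCP",np.round(o["position"],4),"grasp pt in console mm",np.round(c*1e3,1),"tool x yaw rel console",round(float(np.arctan2(x[1],x[0])-pose[2]),3),"tool z",np.round(z,3),"j",np.round(o["joint_pos"],2),"F",np.round(o["ft_force"],1))
    return o
E
python3 - <<'E'
from h import *
o=toolin(); im=viewer.camera("wrist")
for n,X in {"knob":knob(0),"pivot":[-.025,0,.13],"visL":[-.03,.054,.306],"panL":[-.075,.054,.101],"panR":[-.075,-.054,.101]}.items():
    u=wproj(o,world(POSE,np.array(X)))[0]; print(n,np.round(u)); cv2.drawMarker(im,tuple(int(v) for v in u),(0,255,255),0,14,1)
cv2.imwrite("pics/w1.png",im)
print(finder.find_in("wrist","collar_grip")[:2])
E
```

```text
clock 3.3 TCP [ 0.4341 -0.0066  0.405 ] grasp pt in console mm [-92.9  -4.6 250. ] tool x yaw rel console -0.004 tool z [ 0.001 -0.    -1.   ] j [ 0.59 -0.07 -0.64  1.9  -0.04  1.3  -1.77] F [ 1.  -0.1  0. ]
knob [270. 188.]
pivot [271. 123.]
visL [ -8. 167.]
panL [208. 183.]
panR [336. 183.]
[{'position': [0.4604, -0.0023, 0.168], 'score': 0.91}]
```

View pics/w1.png

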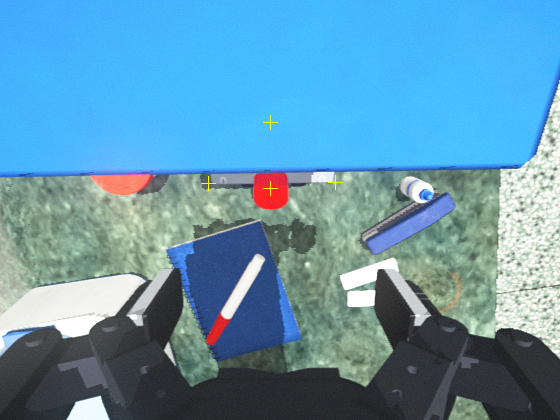

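The knob sits at (270,188), exactly where the fit predicts. The wrist camera side points towards the visor, so I'll back off and half-turn the tool, which gives the same grasp with the camera on the front side.

{"fn": "arm_command", "kwargs": {
  "plan": [
    {"dp":[-12,0,0],"spin":0},
    {"dp":[-12,0,0],"spin":0},
    {"dp":[0,0,0],"spin":-0.14},
    {"dp":[0,0,0],"spin":-0.14},
    {"dp":[0,0,0],"spin":-0.14}
  ]
}}

```text
clock: 3.9
position: [0.41, -0.0045, 0.4049]
ee_rot: [0.991, 0.132, 0.0, 0.0]
ft_force: [-0.1, -0.6, -0.9]
grip_width: 0.998
grasp_force: 0.0
```

{"fn": "arm_command", "kwargs": {
  "plan": [
    {"dp":[0,0,0],"spin":-0.14},
    {"dp":[0,0,0],"spin":-0.14},
    {"dp":[0,0,0],"spin":-0.14},
    {"dp":[0,0,0],"spin":-0.14},
    {"dp":[0,0,0],"spin":-0.14}
  ]
}}

```text
clock: 4.4
position: [0.4101, -0.0045, 0.4048]
ee_rot: [0.886, 0.464, 0.0, 0.0]
ft_force: [-0.1, 1.1, 0.5]
grip_width: 0.997
grasp_force: 0.0
```

{"fn": "arm_command", "kwargs": {
  "plan": [
    {"dp":[0,0,0],"spin":-0.14},
    {"dp":[0,0,0],"spin":-0.14},
    {"dp":[0,0,0],"spin":-0.14},
    {"dp":[0,0,0],"spin":-0.14},
    {"dp":[0,0,0],"spin":-0.14}
  ]
}}

```text
clock: 4.9
position: [0.4101, -0.0045, 0.4048]
ee_rot: [0.673, 0.74, -0.0, 0.0]
ft_force: [0.3, -0.0, -0.6]
grip_width: 0.997
grasp_force: 0.0
```

{"fn": "arm_command", "kwargs": {
  "plan": [
    {"dp":[0,0,0],"spin":-0.14},
    {"dp":[0,0,0],"spin":-0.14},
    {"dp":[0,0,0],"spin":-0.14},
    {"dp":[0,0,0],"spin":-0.14},
    {"dp":[0,0,0],"spin":-0.14}
  ]
}}

```text
clock: 5.4
position: [0.4101, -0.0045, 0.4048]
ee_rot: [0.379, 0.926, -0.0, 0.0]
ft_force: [1.1, 0.7, -0.2]
grip_width: 0.998
grasp_force: 0.0
```

```bash
python3 -c "
from h import *
toolin()"
```

```text
clock 5.4 TCP [ 0.4101 -0.0045  0.4048] grasp pt in console mm [-117.    -6.3  249.8] tool x yaw rel console 2.521 tool z [ 0. -0. -1.] j [ 0.4  -0.13 -0.45  1.96 -0.06  1.3   0.76] F [ 1.1  0.7 -0.2]
```

{"fn": "arm_command", "kwargs": {
  "plan": [
    {"dp":[0,0,0],"spin":-0.14},
    {"dp":[0,0,0],"spin":-0.14},
    {"dp":[0,0,0],"spin":-0.14},
    {"dp":[0,0,0],"spin":-0.14},
    {"dp":[0,0,0],"spin":-0.06}
  ]
}}

```text
clock: 5.9
position: [0.4101, -0.0045, 0.4048]
ee_rot: [0.078, 0.997, -0.0, 0.0]
ft_force: [0.0, -0.3, 0.2]
grip_width: 1.004
grasp_force: 0.0
```

{"fn": "arm_command", "kwargs": {
  "plan": [
    {"dp":[-14,2,0],"spin":0},
    {"dp":[-14,2,0],"spin":0},
    {"dp":[-14,2,0],"spin":0},
    {"dp":[0,0,15],"spin":0},
    {"dp":[0,0,15],"spin":0}
  ]
}}

```text
clock: 6.4
position: [0.453, -0.0054, 0.3745]
ee_rot: [0.081, 0.997, -0.0, 0.0]
ft_force: [-0.2, -0.1, 0.1]
grip_width: 1.003
grasp_force: 0.0
```

```bash
python3 -c "
from h import *
toolin()"
```

```text
clock 6.4 TCP [ 0.453  -0.0054  0.3745] grasp pt in console mm [-74.5  -0.5 219.5] tool x yaw rel console 3.135 tool z [ 0.001 -0.    -1.   ] j [ 0.34 -0.01 -0.43  1.91 -0.    1.23  1.33] F [-0.2 -0.1  0.1]
```

{"fn": "arm_command", "kwargs": {
  "plan": [
    {"dp":[1,0,12],"spin":0},
    {"dp":[0,0,12],"spin":0},
    {"dp":[0,0,12],"spin":0},
    {"dp":[0,0,12],"spin":0},
    {"dp":[0,0,8],"spin":0}
  ]
}}

```text
clock: 6.9
position: [0.4515, -0.0047, 0.3176]
ee_rot: [0.081, 0.997, -0.0, -0.0]
ft_force: [0.6, -0.0, 0.4]
grip_width: 0.997
grasp_force: 0.0
```

{"fn": "arm_command", "kwargs": {
  "plan": [
    {"dp":[0,0,0],"spin":0},
    {"dp":[0,0,0],"spin":0},
    {"dp":[0,0,0],"spin":0},
    {"dp":[0,0,0],"spin":0},
    {"dp":[0,0,0],"spin":0}
  ],
  "grip": 1,
  "newtons": 50
}}

```text
clock: 7.4
position: [0.4518, -0.0045, 0.3192]
ee_rot: [0.081, 0.997, 0.0, 0.0]
ft_force: [-1.1, 1.3, 3.6]
grip_width: 0.235
grasp_force: 48.7
```

{"fn": "arm_command", "kwargs": {
  "plan": [
    {"dp":[0,0,0],"spin":0},
    {"dp":[0,0,0],"spin":0},
    {"dp":[0,0,0],"spin":0}
  ]
}}

```text
clock: 7.7
position: [0.4518, -0.0045, 0.3191]
ee_rot: [0.081, 0.997, 0.0, 0.0]
ft_force: [-1.6, 0.8, 5.4]
grip_width: 0.231
grasp_force: 48.8
```

```bash
python3 -c "
from h import *
o=toolin();print(o['grip_width'],o['grasp_force'])
im=viewer.camera('scene');cv2.imwrite('pics/s2.png',cv2.resize(im[110:300,220:380],None,fx=3,fy=3,interpolation=2))"
```

```text
clock 7.7 TCP [ 0.4518 -0.0045  0.3191] grasp pt in console mm [-75.7   0.2 164.1] tool x yaw rel console 3.136 tool z [ 0.001  0.    -1.   ] j [ 0.34  0.05 -0.43  1.99  0.02  1.11  1.3 ] F [-1.6  0.8  5.4]
0.23104168377856776 48.79299581050873
```

View pics/s2.png

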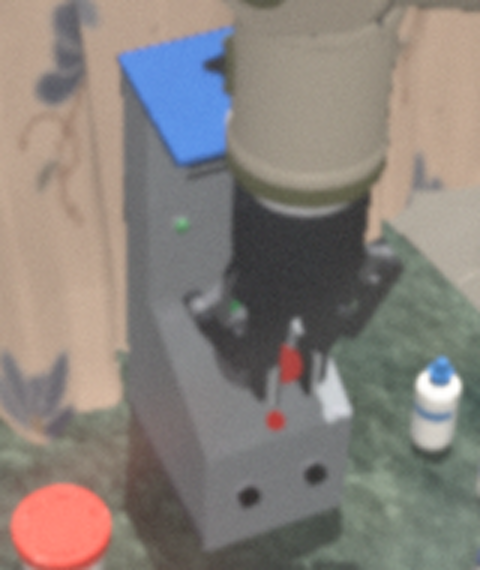

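The grip is on the red knob at crop (290,362), between the pads. Now I'll lift along the lever.

{"fn": "arm_command", "kwargs": {
  "plan": [
    {"dp":[3,0,-2],"spin":0},
    {"dp":[3,0,-3],"spin":0},
    {"dp":[3,0,-2],"spin":0},
    {"dp":[0,0,0],"spin":0},
    {"dp":[0,0,0],"spin":0}
  ],
  "newtons": 60
}}

```text
clock: 8.25
position: [0.443, -0.0032, 0.326]
ee_rot: [0.081, 0.997, 0.0, 0.001]
ft_force: [5.5, 0.5, -2.5]
grip_width: 0.233
grasp_force: 58.7
```

```bash
python3 -c "
from h import *
o=toolin();print(o['grip_width'],o['grasp_force'])"
```

```text
clock 8.25 TCP [ 0.443  -0.0032  0.326 ] grasp pt in console mm [-8.44e+01  1.00e-01  1.71e+02] tool x yaw rel console 3.136 tool z [ 0.002 -0.    -1.   ] j [ 0.34  0.02 -0.43  2.    0.01  1.12  1.31] F [ 5.5  0.5 -2.5]
0.2328497659495016 58.67187738418579
```

{"fn": "arm_command", "kwargs": {
  "plan": [
    {"dp":[-2.5,0,-3.5],"spin":0},
    {"dp":[-3,0,-3],"spin":0},
    {"dp":[-3.5,0,-3],"spin":0},
    {"dp":[-3.5,0,-2.5],"spin":0},
    {"dp":[0,0,0],"spin":0}
  ]
}}

```text
clock: 8.75
position: [0.4553, -0.0051, 0.3376]
ee_rot: [0.081, 0.997, 0.0, -0.001]
ft_force: [-0.1, 4.1, -7.1]
grip_width: 0.231
grasp_force: 60.8
```

```bash
python3 -c "
from h import *
o=toolin();print(o['grip_width'],o['grasp_force'])
im=viewer.camera('scene');cv2.imwrite('pics/s3.png',cv2.resize(im[110:300,220:380],None,fx=3,fy=3,interpolation=2))"
```

```text
clock 8.75 TCP [ 0.4553 -0.0051  0.3376] grasp pt in console mm [-72.5   0.3 182.6] tool x yaw rel console 3.136 tool z [-0.001  0.    -1.   ] j [ 0.34  0.04 -0.43  1.96  0.02  1.15  1.31] F [-0.1  4.1 -7.1]
0.23119941666913624 60.7803601026535
```

View pics/s3.png

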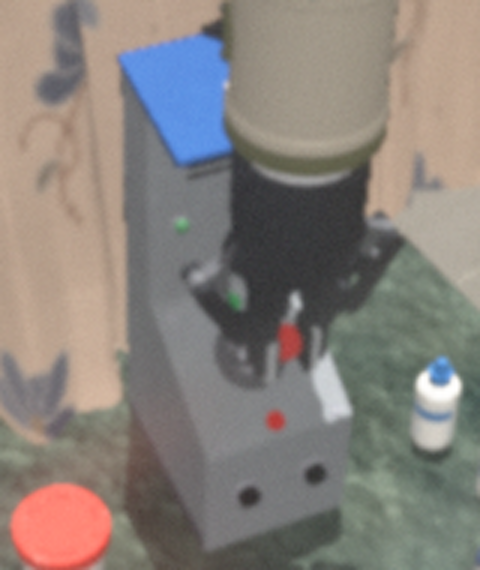

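The lever has followed to mid-way, with the knob at crop (288,342). The tool can't tilt through this interface, so I'll release here with the collar on the tooth. I'll then push the lever the rest of the way with the back of an open finger, spun 90°, which keeps the body clear of the visor.

{"fn": "arm_command", "kwargs": {
  "plan": [
    {"dp":[-1.5,0,-1],"spin":0},
    {"dp":[-1.5,0,-1],"spin":0},
    {"dp":[0,0,0],"spin":0}
  ]
}}

```text
clock: 9.1
position: [0.458, -0.0058, 0.3395]
ee_rot: [0.081, 0.997, -0.0, -0.0]
ft_force: [-1.3, 3.5, -8.1]
grip_width: 0.23
grasp_force: 61.3
```

{"fn": "arm_command", "kwargs": {
  "plan": [
    {"dp":[0,0,0],"spin":0},
    {"dp":[0,0,0],"spin":0},
    {"dp":[0,0,0],"spin":0},
    {"dp":[0,0,0],"spin":0},
    {"dp":[0,0,0],"spin":0}
  ],
  "grip": -1
}}

```text
clock: 9.6
position: [0.4583, -0.0058, 0.34]
ee_rot: [0.081, 0.997, -0.0, 0.0]
ft_force: [-0.8, 0.3, 0.3]
grip_width: 1.001
grasp_force: 0.0
```

{"fn": "arm_command", "kwargs": {
  "plan": [
    {"dp":[10,0,0],"spin":0},
    {"dp":[15,0,-5],"spin":0},
    {"dp":[15,0,-15],"spin":0},
    {"dp":[10,0,-15],"spin":0},
    {"dp":[10,0,-15],"spin":0}
  ]
}}

```text
clock: 10.1
position: [0.3978, 0.0042, 0.3902]
ee_rot: [0.081, 0.997, -0.0, 0.0]
ft_force: [0.1, -0.2, 0.3]
grip_width: 1.0
grasp_force: 0.0
```

```bash
python3 -c "
from h import *
o=toolin();print(o['grip_width'],o['grasp_force'])
S=viewer.camera_params('scene');im=viewer.camera('scene')
for q in (0,.1,.2,.3,.4,.5): print(q,np.round(proj(S,world(POSE,knob(q,.060)))[0],1))
print([ (np.round(r['position'],4),r['score']) for r in finder.find_in('scene','collar_grip')[:2]])
cv2.imwrite('pics/s4.png',cv2.resize(im[110:300,220:380],None,fx=3,fy=3,interpolation=2))"
```

```text
clock 10.1 TCP [0.3978 0.0042 0.3902] grasp pt in console mm [-130.6    0.4  235.2] tool x yaw rel console 3.136 tool z [-0. -0. -1.] j [ 0.35 -0.15 -0.43  2.01 -0.07  1.27  1.36] F [ 0.1 -0.2  0.3]
0.9998682319787747 0.0
0 [314.8 231.2]
0.1 [314. 228.]
0.2 [313.1 224.8]
0.3 [312.1 221.7]
0.4 [311.  218.6]
0.5 [309.8 215.6]
[(array([ 0.4577, -0.0066,  0.1838]), 0.55)]
```

View pics/s4.png

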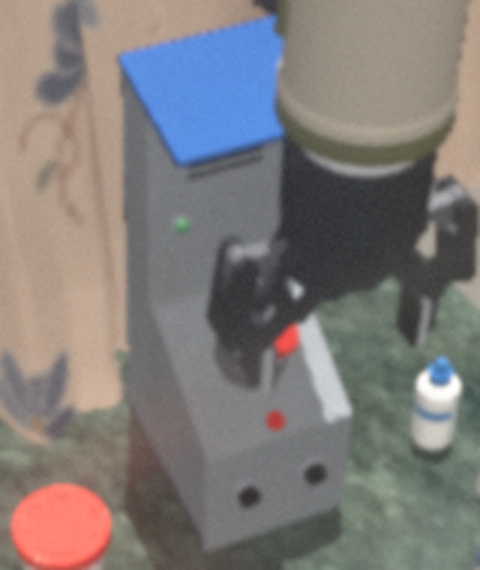

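The lever stays at about 0.35 rad after release, with the knob at crop (287,338). Next I'll spin 90° and back off.

{"fn": "arm_command", "kwargs": {
  "plan": [
    {"dp":[6,0,0],"spin":0.14},
    {"dp":[0,0,0],"spin":0.14},
    {"dp":[0,0,0],"spin":0.14},
    {"dp":[0,0,0],"spin":0.14},
    {"dp":[0,0,0],"spin":0.14}
  ]
}}

```text
clock: 10.7
position: [0.3929, 0.0049, 0.3889]
ee_rot: [0.42, 0.907, -0.0, -0.0]
ft_force: [0.6, 1.4, -0.0]
grip_width: 1.007
grasp_force: 0.0
```

{"fn": "arm_command", "kwargs": {
  "plan": [
    {"dp":[0,0,0],"spin":0.14},
    {"dp":[0,0,0],"spin":0.14},
    {"dp":[0,0,0],"spin":0.14},
    {"dp":[0,0,0],"spin":0.14},
    {"dp":[0,0,0],"spin":0.14}
  ]
}}

```text
clock: 11.2
position: [0.3928, 0.0048, 0.3888]
ee_rot: [0.706, 0.708, -0.0, -0.0]
ft_force: [0.4, 0.3, -0.0]
grip_width: 1.002
grasp_force: 0.0
```

{"fn": "arm_command", "kwargs": {
  "plan": [
    {"dp":[0,0,0],"spin":0.14},
    {"dp":[0,0,0],"spin":0.03},
    {"dp":[0,-3,0],"spin":0},
    {"dp":[0,0,0],"spin":0}
  ]
}}

```text
clock: 11.6
position: [0.3897, 0.0054, 0.3894]
ee_rot: [0.761, 0.649, -0.0, -0.0]
ft_force: [-0.5, -0.5, 0.4]
grip_width: 0.999
grasp_force: 0.0
```

```bash
python3 -c "
from h import *
o=toolin()"
```

```text
clock 11.6 TCP [0.3897 0.0054 0.3894] grasp pt in console mm [-138.8    0.3  234.4] tool x yaw rel console 1.569 tool z [-0. -0. -1.] j [ 0.5  -0.18 -0.55  2.02 -0.1   1.28 -0.18] F [-0.5 -0.5  0.4]
```

{"fn": "arm_command", "kwargs": {
  "plan": [
    {"dp":[0,0,14],"spin":0},
    {"dp":[0,0,14],"spin":0},
    {"dp":[0,0,14],"spin":0},
    {"dp":[0,0,14],"spin":0},
    {"dp":[0,0,11],"spin":0}
  ]
}}

```text
clock: 12.1
position: [0.3898, 0.0054, 0.3219]
ee_rot: [0.761, 0.649, -0.0, -0.0]
ft_force: [0.6, 0.7, -0.3]
grip_width: 0.998
grasp_force: 0.0
```

```bash
python3 -c "
from h import *
o=toolin()
im=viewer.camera('scene')
cv2.imwrite('pics/s5.png',cv2.resize(im[110:300,220:400],None,fx=3,fy=3,interpolation=2))"
```

```text
clock 12.1 TCP [0.3898 0.0054 0.3219] grasp pt in console mm [-138.7    0.3  166.9] tool x yaw rel console 1.568 tool z [-0. -0. -1.] j [ 0.49 -0.11 -0.58  2.11 -0.06  1.12 -0.22] F [ 0.6  0.7 -0.3]
```

View pics/s5.png

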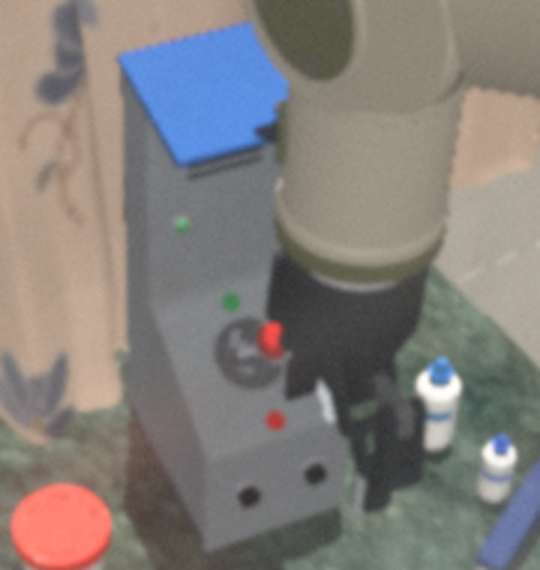

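The back finger stands just in front of the knob at crop (270,338). Now I'll push back along tool +y.

{"fn": "arm_command", "kwargs": {
  "plan": [
    {"dp":[0,5,0],"spin":0},
    {"dp":[0,5,0],"spin":0},
    {"dp":[0,5,0],"spin":0},
    {"dp":[0,5,0],"spin":0}
  ]
}}

```text
clock: 12.55
position: [0.4079, 0.0029, 0.3235]
ee_rot: [0.761, 0.648, -0.004, -0.003]
ft_force: [-61.7, 8.6, 53.4]
grip_width: 1.004
grasp_force: 31.7
```

{"fn": "arm_command", "kwargs": {
  "plan": [
    {"dp":[0,3,0],"spin":0},
    {"dp":[0,3,0],"spin":0},
    {"dp":[0,0,0],"spin":0}
  ]
}}

```text
clock: 12.85
position: [0.4113, 0.0029, 0.3243]
ee_rot: [0.761, 0.649, -0.007, -0.005]
ft_force: [-76.6, 9.4, 68.8]
grip_width: 0.999
grasp_force: 40.2
```

```bash
python3 -c "
from h import *
o=toolin()
S=viewer.camera_params('scene');im=viewer.camera('scene')
for q in (.4,.5,.6,.7,.77): print(q,np.round(proj(S,world(POSE,knob(q,.060)))[0],1))
m=(im[:,:,2]>150)&(im[:,:,1]<90)&(im[:,:,0]<90);y,x=np.nonzero(m[190:240,285:330]);print(x.mean()+285,y.mean()+190,len(x))"
```

```text
clock 12.85 TCP [0.4113 0.0029 0.3243] grasp pt in console mm [-119.7    0.6  169.3] tool x yaw rel console 1.568 tool z [-0.018 -0.001 -1.   ] j [ 0.49 -0.04 -0.58  2.06 -0.03  1.14 -0.24] F [-76.6   9.4  68.8]
0.4 [311.  218.6]
0.5 [309.8 215.6]
0.6 [308.6 212.8]
0.7 [307.3 210.1]
0.77 [306.4 208.4]
306.8333333333333 218.25 12
```

Large force along the lever axis means the finger's sloped part is jamming the lever tip. I'll back off and look with the wrist camera.

{"fn": "arm_command", "kwargs": {
  "plan": [
    {"dp":[0,-6,0],"spin":0},
    {"dp":[0,-6,0],"spin":0},
    {"dp":[0,-6,0],"spin":0},
    {"dp":[0,-4,0],"spin":0}
  ]
}}

```text
clock: 13.3
position: [0.3941, 0.0047, 0.3232]
ee_rot: [0.762, 0.648, 0.0, 0.0]
ft_force: [1.9, -0.5, 0.2]
grip_width: 1.002
grasp_force: 0.0
```

```bash
python3 -c "
from h import *
o=toolin()
S=viewer.camera('scene')[170:270,250:350];T=viewer.camera('top')[170:270,250:350];W=viewer.camera('wrist')
f=lambda i,k:cv2.resize(i,None,fx=k,fy=k,interpolation=2)
W=f(W,0.98)
a=np.hstack([f(S,2.5),f(T,2.5)]);c=np.zeros((600,800,3),np.uint8)
c[:250,:250]=f(S,2.5);c[250:500,:250]=f(T,2.5);c[:W.shape[0],251:251+W.shape[1]]=W[:, :549]
cv2.imwrite('pics/m6.png',c)"
```

```text
clock 13.3 TCP [0.3941 0.0047 0.3232] grasp pt in console mm [-134.1    0.4  168.2] tool x yaw rel console 1.566 tool z [ 0.001 -0.    -1.   ] j [ 0.49 -0.1  -0.58  2.1  -0.06  1.12 -0.22] F [ 1.9 -0.5  0.2]
```

View pics/m6.png

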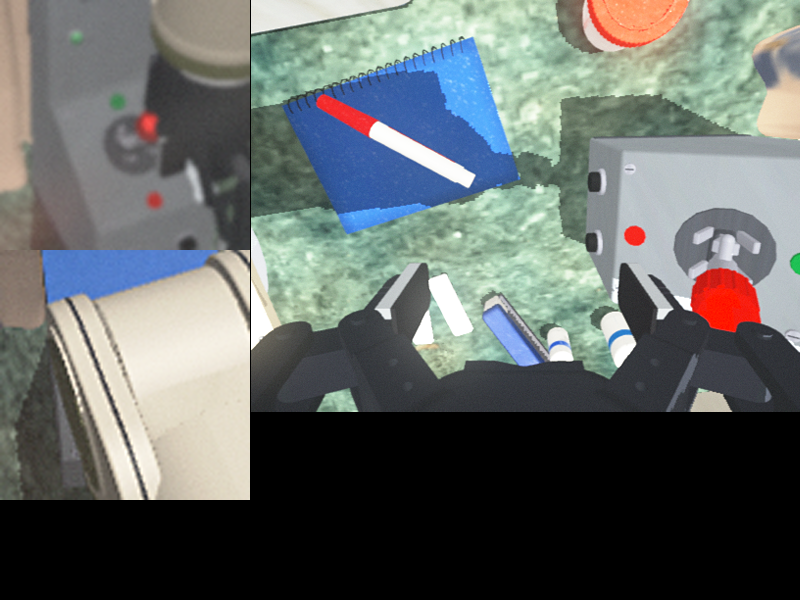

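The wrist view shows the outer knuckle link overhanging the knob (crop ~(720,300)), so the lever tip hit its underside. I'll raise the tool so that only the slim finger end meets the lever.

{"fn": "arm_command", "kwargs": {
  "plan": [
    {"dp":[0,-4,0],"spin":0},
    {"dp":[0,0,-10],"spin":0},
    {"dp":[0,0,-12],"spin":0},
    {"dp":[0,4,0],"spin":0},
    {"dp":[0,4,0],"spin":0}
  ]
}}

```text
clock: 13.95
position: [0.3985, 0.004, 0.3453]
ee_rot: [0.762, 0.648, 0.0, 0.001]
ft_force: [0.6, -0.0, 0.4]
grip_width: 0.996
grasp_force: 0.0
```

{"fn": "arm_command", "kwargs": {
  "plan": [
    {"dp":[0,4,0],"spin":0},
    {"dp":[0,3,0],"spin":0}
  ]
}}

```text
clock: 14.15
position: [0.4052, 0.0029, 0.3444]
ee_rot: [0.762, 0.648, -0.0, -0.0]
ft_force: [-0.0, -0.0, -0.0]
grip_width: 0.998
grasp_force: 0.0
```

Free so far; continuing.

{"fn": "arm_command", "kwargs": {
  "plan": [
    {"dp":[0,4,0],"spin":0},
    {"dp":[0,4,0],"spin":0}
  ]
}}

```text
clock: 14.35
position: [0.4122, 0.0018, 0.3442]
ee_rot: [0.762, 0.648, -0.001, -0.001]
ft_force: [-19.0, 3.7, 14.0]
grip_width: 1.004
grasp_force: 10.0
```

```bash
cat >> h.py <<'E'
def red():
    im=viewer.camera('wrist'); h=cv2.cvtColor(im,cv2.COLOR_BGR2HSV)
    m=(((h[...,0]<6)|(h[...,0]>174))&(h[...,1]>170)&(h[...,2]>90)).astype(np.uint8); m[:,:400]=0; m[:150]=0
    n,_,s,c=cv2.connectedComponentsWithStats(m)
    for i in np.argsort(-s[1:,4])[:2]+1: print("red",s[i],np.round(c[i]))
E
python3 -c "
from h import *
o=toolin(); red()
for q in (.3,.4,.5,.6,.7,.77): print(q,np.round(wproj(o,world(POSE,knob(q,.060)))[0]))"
```

```text
clock 14.35 TCP [0.4122 0.0018 0.3442] grasp pt in console mm [-116.5    0.3  189.2] tool x yaw rel console 1.566 tool z [-0.004  0.    -1.   ] j [ 0.49 -0.07 -0.58  2.04 -0.04  1.17 -0.23] F [-19.    3.7  14. ]
red [ 400  253   46   55 1542] [425. 275.]
0.3 [404. 282.]
0.4 [418. 285.]
0.5 [433. 288.]
0.6 [448. 291.]
0.7 [464. 292.]
0.77 [474. 293.]
```

Friction from the finger is pressing the collar down on the tooth. I'll back off slightly, go a bit lower, and push along the arc instead (up and back together).

{"fn": "arm_command", "kwargs": {
  "plan": [
    {"dp":[0,-5,0],"spin":0},
    {"dp":[0,-3,5],"spin":0},
    {"dp":[0,0,5],"spin":0},
    {"dp":[0,3,0],"spin":0}
  ]
}}

```text
clock: 14.8
position: [0.4068, 0.0031, 0.336]
ee_rot: [0.762, 0.648, -0.002, -0.001]
ft_force: [-34.1, 4.0, 32.4]
grip_width: 0.996
grasp_force: 21.0
```

{"fn": "arm_command", "kwargs": {
  "plan": [
    {"dp":[0,2,-1],"spin":0},
    {"dp":[0,2,-2],"spin":0},
    {"dp":[0,2,-2],"spin":0}
  ]
}}

```text
clock: 15.1
position: [0.4112, 0.0022, 0.3391]
ee_rot: [0.761, 0.648, -0.004, -0.003]
ft_force: [-31.7, 0.6, 24.7]
grip_width: 0.998
grasp_force: 17.8
```

```bash
python3 -c "
from h import *
o=toolin(); red()
for q in (.3,.4,.5,.6,.7,.77): print(q,np.round(wproj(o,world(POSE,knob(q,.060)))[0]))"
```

```text
clock 15.1 TCP [0.4112 0.0022 0.3391] grasp pt in console mm [-118.5    0.2  184.1] tool x yaw rel console 1.566 tool z [-0.01  -0.001 -1.   ] j [ 0.49 -0.07 -0.58  2.04 -0.04  1.17 -0.23] F [-31.7   0.6  24.7]
red [ 403  257   55   59 1965] [435. 282.]
0.3 [413. 288.]
0.4 [428. 291.]
0.5 [443. 295.]
0.6 [459. 297.]
0.7 [476. 299.]
0.77 [487. 300.]
```

The finger's back is sloped, so the push goes along the lever and jams it. A better contact is the finger's flat vertical side face. I'll back off, turn 45° so the open finger leads diagonally, and offset sideways so its side face meets the knob while the body stays clear of the visor.

{"fn": "arm_command", "kwargs": {
  "plan": [
    {"dp":[0,-8,0],"spin":0},
    {"dp":[-5,-8,0],"spin":0},
    {"dp":[-7,-8,2],"spin":0},
    {"dp":[-8,-2,3],"spin":0},
    {"dp":[0,0,2],"spin":0}
  ]
}}

```text
clock: 15.65
position: [0.3843, -0.0154, 0.3322]
ee_rot: [0.762, 0.647, -0.0, 0.0]
ft_force: [0.2, 0.0, -0.8]
grip_width: 1.0
grasp_force: 0.0
```

{"fn": "arm_command", "kwargs": {
  "plan": [
    {"dp":[0,0,0],"spin":-0.14},
    {"dp":[0,0,0],"spin":-0.14},
    {"dp":[0,0,0],"spin":-0.14},
    {"dp":[0,0,0],"spin":-0.14},
    {"dp":[0,0,0],"spin":-0.14}
  ]
}}

```text
clock: 16.15
position: [0.3851, -0.0141, 0.3325]
ee_rot: [0.491, 0.871, 0.0, -0.0]
ft_force: [0.2, 0.2, 0.7]
grip_width: 0.998
grasp_force: 0.0
```

{"fn": "arm_command", "kwargs": {
  "plan": [
    {"dp":[0,0,0],"spin":-0.09}
  ]
}}

```text
clock: 16.25
position: [0.3851, -0.0141, 0.3325]
ee_rot: [0.451, 0.892, 0.0, -0.0]
ft_force: [0.7, 0.8, 0.5]
grip_width: 1.001
grasp_force: 0.0
```

```bash
python3 -c "
from h import *
o=toolin(); im=viewer.camera('wrist')
for q in (.3,.45,.6,.77): print(q,np.round(wproj(o,world(POSE,knob(q,.060)))[0]))
cv2.imwrite('pics/w7.png',im)"
```

```text
clock 16.25 TCP [ 0.3851 -0.0141  0.3325] grasp pt in console mm [-140.3  -19.7  177.5] tool x yaw rel console 2.361 tool z [ 0.  0. -1.] j [ 0.45 -0.13 -0.49  2.11 -0.07  1.15  0.63] F [0.7 0.8 0.5]
0.3 [433. 380.]
0.45 [448. 397.]
0.6 [463. 414.]
0.77 [479. 431.]
```

View pics/w7.png

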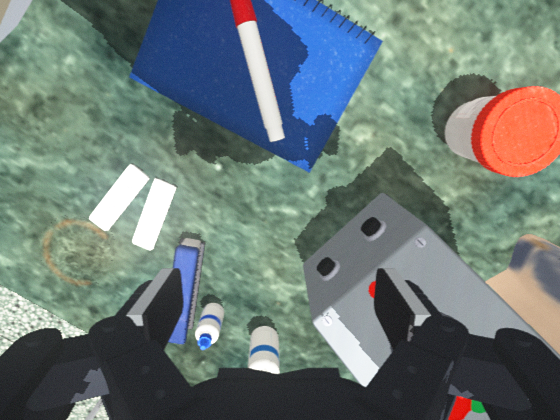

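The leading finger is at (400,310) and the knob is behind it near (455,405), so advancing along console +x should bring the finger's side face onto the knob.

{"fn": "arm_command", "kwargs": {
  "plan": [
    {"dp":[-5,5,0],"spin":0},
    {"dp":[-5,5,0],"spin":0},
    {"dp":[-5,5,0],"spin":0},
    {"dp":[-5,5,0],"spin":0},
    {"dp":[-4,4,0],"spin":0}
  ]
}}

```text
clock: 16.8
position: [0.4186, -0.0192, 0.3324]
ee_rot: [0.454, 0.891, -0.0, -0.001]
ft_force: [-10.5, 6.3, 5.1]
grip_width: 0.999
grasp_force: 5.9
```

{"fn": "arm_command", "kwargs": {
  "plan": [
    {"dp":[-2,2,0],"spin":0},
    {"dp":[-2,2,-0.5],"spin":0},
    {"dp":[-2,2,-0.5],"spin":0}
  ]
}}

```text
clock: 17.1
position: [0.4265, -0.0189, 0.3335]
ee_rot: [0.453, 0.892, 0.0, -0.002]
ft_force: [-6.1, 9.0, 9.7]
grip_width: 1.001
grasp_force: 6.0
```

```bash
python3 -c "
from h import *
o=toolin(); red()
for q in (.3,.4,.5,.6,.7,.77): print(q,np.round(wproj(o,world(POSE,knob(q,.060)))[0]))"
```

```text
clock 17.1 TCP [ 0.4265 -0.0189  0.3335] grasp pt in console mm [-99.2 -17.7 178.5] tool x yaw rel console 2.358 tool z [-0.003  0.002 -1.   ] j [ 0.45 -0.02 -0.5   2.02 -0.02  1.14  0.59] F [-6.1  9.   9.7]
0.3 [371. 326.]
0.4 [381. 338.]
0.5 [391. 349.]
0.6 [401. 361.]
0.7 [411. 371.]
0.77 [418. 378.]
```

{"fn": "arm_command", "kwargs": {
  "plan": [
    {"dp":[-2,2,-1],"spin":0},
    {"dp":[-2,2,-1],"spin":0},
    {"dp":[0,0,0],"spin":0}
  ]
}}

```text
clock: 17.45
position: [0.4331, -0.0206, 0.3361]
ee_rot: [0.453, 0.891, 0.001, 0.0]
ft_force: [-0.9, 2.3, 0.5]
grip_width: 1.002
grasp_force: 0.6
```

```bash
cat >> h.py <<'E'
def sred():
    S=viewer.camera_params('scene')
    for q in (.3,.4,.5,.6,.7,.77): print(q,np.round(proj(S,world(POSE,np.array([knob(q,.060),knob(q,.052)]))),1).tolist(),end=" ")
    for c in("scene","top"):
        h=cv2.cvtColor(viewer.camera(c),cv2.COLOR_BGR2HSV)
        m=(((h[...,0]<8)|(h[...,0]>172))&(h[...,1]>130)&(h[...,2]>80)).astype(np.uint8)
        n,_,s,cc=cv2.connectedComponentsWithStats(m)
        for i in range(1,n):
            if 260<cc[i][0]<340 and 180<cc[i][1]<262: print("\n",c,s[i],np.round(cc[i],1))
    print([(np.round(r['position'],4),round(r['score'],2)) for r in finder.find_in('scene','collar_grip')[:1]])
E
python3 -c "
from h import *
o=toolin(); sred()"
```

```text
clock 17.45 TCP [ 0.4331 -0.0206  0.3361] grasp pt in console mm [-91.7 -18.4 181.1] tool x yaw rel console 2.357 tool z [ 0.001  0.001 -1.   ] j [ 0.45 -0.01 -0.5   2.01 -0.01  1.15  0.59] F [-0.9  2.3  0.5]
0.3 [[312.1, 221.7], [310.8, 222.5]] 0.4 [[311.0, 218.6], [309.9, 219.8]] 0.5 [[309.8, 215.6], [308.9, 217.3]] 0.6 [[308.6, 212.8], [307.8, 214.8]] 0.7 [[307.3, 210.1], [306.7, 212.5]] 0.77 [[306.4, 208.4], [305.9, 211.0]] 
 scene [310 211   3   6  15] [310.9 213.1]

 scene [310 248   4   5  17] [311.4 249.9]

 top [299 244   4   5  13] [300.2 246.5]
[(array([0.5238, 0.0078, 0.1388]), 0.68)]
```

{"fn": "arm_command", "kwargs": {
  "plan": [
    {"dp":[-2,2,0],"spin":0},
    {"dp":[-2,2,0],"spin":0},
    {"dp":[0,0,0],"spin":0}
  ]
}}

```text
clock: 17.9
position: [0.4382, -0.0227, 0.3356]
ee_rot: [0.454, 0.891, -0.0, -0.0]
ft_force: [-0.4, 0.0, 0.4]
grip_width: 1.001
grasp_force: 0.0
```

```bash
python3 -c "
from h import *
o=toolin(); sred()"
```

```text
clock 17.9 TCP [ 0.4382 -0.0227  0.3356] grasp pt in console mm [-86.5 -19.9 180.6] tool x yaw rel console 2.355 tool z [-0. -0. -1.] j [ 0.45  0.   -0.49  1.99  0.    1.15  0.58] F [-0.4  0.   0.4]
0.3 [[312.1, 221.7], [310.8, 222.5]] 0.4 [[311.0, 218.6], [309.9, 219.8]] 0.5 [[309.8, 215.6], [308.9, 217.3]] 0.6 [[308.6, 212.8], [307.8, 214.8]] 0.7 [[307.3, 210.1], [306.7, 212.5]] 0.77 [[306.4, 208.4], [305.9, 211.0]] 
 scene [309 209   3   8  18] [309.8 212.1]

 scene [310 248   4   5  17] [311.4 249.9]

 top [299 243   6   6  27] [301.3 245.8]
[(array([ 0.4886, -0.0112,  0.1714]), 0.6)]
```

{"fn": "arm_command", "kwargs": {
  "plan": [
    {"dp":[-2,2,0],"spin":0},
    {"dp":[-1.5,1.5,0],"spin":0},
    {"dp":[0,0,0],"spin":0}
  ]
}}

```text
clock: 18.35
position: [0.4421, -0.0224, 0.3351]
ee_rot: [0.453, 0.891, -0.001, -0.002]
ft_force: [-9.5, 3.8, 2.6]
grip_width: 1.004
grasp_force: 3.9
```

```bash
python3 -c "
from h import *
o=toolin(); sred()"
```

```text
clock 18.35 TCP [ 0.4421 -0.0224  0.3351] grasp pt in console mm [-83.3 -19.  180.1] tool x yaw rel console 2.357 tool z [-0.004  0.001 -1.   ] j [ 0.45  0.01 -0.5   1.98  0.01  1.15  0.58] F [-9.5  3.8  2.6]
0.3 [[312.1, 221.7], [310.8, 222.5]] 0.4 [[311.0, 218.6], [309.9, 219.8]] 0.5 [[309.8, 215.6], [308.9, 217.3]] 0.6 [[308.6, 212.8], [307.8, 214.8]] 0.7 [[307.3, 210.1], [306.7, 212.5]] 0.77 [[306.4, 208.4], [305.9, 211.0]] 
 scene [308 208   4   9  27] [309.2 211.7]

 scene [310 248   4   5  17] [311.4 249.9]

 top [299 243   6   6  31] [301.5 245.6]
[(array([ 0.4871, -0.0151,  0.1758]), 0.63)]
```

{"fn": "arm_command", "kwargs": {
  "plan": [
    {"dp":[-1.5,1.5,0],"spin":0},
    {"dp":[0,0,0],"spin":0},
    {"dp":[0,0,0],"spin":0}
  ]
}}

```text
clock: 18.8
position: [0.4435, -0.0223, 0.3349]
ee_rot: [0.453, 0.892, -0.001, -0.003]
ft_force: [-14.3, 4.8, 6.0]
grip_width: 1.001
grasp_force: 6.7
```

{"fn": "arm_command", "kwargs": {
  "plan": [
    {"dp":[3,-3,0],"spin":0},
    {"dp":[6,-6,0],"spin":0},
    {"dp":[10,-10,0],"spin":0},
    {"dp":[10,-10,0],"spin":0},
    {"dp":[8,-8,0],"spin":0}
  ]
}}

```text
clock: 19.3
position: [0.3924, -0.0154, 0.3358]
ee_rot: [0.454, 0.891, -0.0, 0.0]
ft_force: [0.9, -0.5, -0.0]
grip_width: 0.999
grasp_force: 0.0
```

```bash
python3 -c "
from h import *
o=toolin(); sred()
im=viewer.camera('wrist')
for q in (.6,.7,.77): print(q,np.round(wproj(o,world(POSE,np.array([knob(q,.052),knob(q,.060)])))).tolist())
h=cv2.cvtColor(im,cv2.COLOR_BGR2HSV);m=(((h[...,0]<8)|(h[...,0]>172))&(h[...,1]>130)&(h[...,2]>80)).astype(np.uint8)
n,_,s,c=cv2.connectedComponentsWithStats(m)
for i in range(1,n):
  if s[i][4]>30: print(s[i],np.round(c[i]))"
```

```text
clock 19.3 TCP [ 0.3924 -0.0154  0.3358] grasp pt in console mm [-132.8  -19.8  180.8] tool x yaw rel console 2.355 tool z [ 0.001 -0.    -1.   ] j [ 0.45 -0.12 -0.49  2.09 -0.06  1.15  0.62] F [ 0.9 -0.5 -0. ]
0.3 [[312.1, 221.7], [310.8, 222.5]] 0.4 [[311.0, 218.6], [309.9, 219.8]] 0.5 [[309.8, 215.6], [308.9, 217.3]] 0.6 [[308.6, 212.8], [307.8, 214.8]] 0.7 [[307.3, 210.1], [306.7, 212.5]] 0.77 [[306.4, 208.4], [305.9, 211.0]] 
 scene [310 248   4   5  17] [311.4 249.9]
[]
0.6 [[445.0, 387.0], [450.0, 397.0]]
0.7 [[453.0, 395.0], [460.0, 407.0]]
0.77 [[458.0, 401.0], [466.0, 414.0]]
[224   0  24  19 304] [235.   7.]
[ 462   75   98   92 6455] [511. 120.]
[360 270  17  19 262] [368. 278.]
[448 396  42  24 716] [468. 410.]
```

{"fn": "arm_command", "kwargs": {
  "plan": [
    {"dp":[-20,-20,-12],"spin":0},
    {"dp":[-20,-20,-12],"spin":0},
    {"dp":[-20,-20,-12],"spin":0},
    {"dp":[-20,-20,-12],"spin":0},
    {"dp":[-20,-20,-12],"spin":0}
  ]
}}

```text
clock: 20.0
position: [0.3713, -0.1565, 0.3963]
ee_rot: [0.454, 0.891, -0.0, 0.0]
ft_force: [1.3, 0.9, 0.1]
grip_width: 1.0
grasp_force: 0.0
```

```bash
python3 -c "
from h import *
o=toolin(); sred()
T=viewer.camera_params('top')
print('initial scene knob',proj(viewer.camera_params('scene'),world(POSE,knob(0))))"
```

```text
clock 20.0 TCP [ 0.3713 -0.1565  0.3963] grasp pt in console mm [-131.7 -162.5  241.3] tool x yaw rel console 2.356 tool z [ 0. -0. -1.] j [ 0.6  -0.15 -0.28  2.   -0.04  1.29  0.96] F [1.3 0.9 0.1]
0.3 [[312.1, 221.7], [310.8, 222.5]] 0.4 [[311.0, 218.6], [309.9, 219.8]] 0.5 [[309.8, 215.6], [308.9, 217.3]] 0.6 [[308.6, 212.8], [307.8, 214.8]] 0.7 [[307.3, 210.1], [306.7, 212.5]] 0.77 [[306.4, 208.4], [305.9, 211.0]] 
 scene [300 205  12  13 120] [305.6 211.1]

 scene [310 248   4   5  17] [311.4 249.9]

 top [295 211  13  14 130] [300.8 217.2]

 top [299 243   6   6  31] [301.5 245.6]
[(array([ 0.4894, -0.0081,  0.1876]), 0.76)]
initial scene knob [[313.13501283 230.6314451 ]]
```

```bash
python3 -c "
from h import *
S=viewer.camera_params('scene');T=viewer.camera_params('top')
def fit(a,b,b0=0):
    return least_squares(lambda p:np.r_[proj(S,world(POSE,knob(p[0],p[1]/1e3)))[0]-a,proj(T,world(POSE,knob(p[0],p[1]/1e3)))[0]-b],[.5,55])
def cen(im):
    h=cv2.cvtColor(im,cv2.COLOR_BGR2HSV);m=(((h[...,0]<8)|(h[...,0]>172))&(h[...,1]>130)&(h[...,2]>80)).astype(np.uint8)
    n,_,s,c=cv2.connectedComponentsWithStats(m)
    return max((s[i][4],tuple(c[i])) for i in range(1,n) if 285<c[i][0]<330 and 190<c[i][1]<246)[1]
for a,b in((cv2.imread('pics/scene0.png'),cv2.imread('pics/top0.png')),(viewer.camera('scene'),viewer.camera('top'))):
    r=fit(cen(a),cen(b));print(cen(a),cen(b),np.round(r.x,3),np.round(r.fun,1))
    
for n in('sample_cup','buffer_bottle','dropper_bottle'): print(n,[np.round(x['position'],4) for x in finder.find_in('scene',n)[:1]])
"
```

```text
(np.float64(313.56410256410254), np.float64(230.7008547008547)) (np.float64(302.5542857142857), np.float64(239.37142857142857)) [ 0.   54.43] [ 0.1  0.1  0.4 -0.1]
(np.float64(305.69747899159665), np.float64(211.08403361344537)) (np.float64(300.7846153846154), np.float64(217.13076923076923)) [ 0.775 51.14 ] [ 0.1  0.1  0.4 -0.2]
sample_cup [array([0.4774, 0.1368, 0.0695])]
buffer_bottle [array([ 0.4595, -0.1435,  0.0422])]
dropper_bottle [array([ 0.399 , -0.1506,  0.0301])]
```

The fit gives a lever angle of 0.775 rad and a collar radius of about 51 mm, so the lever is on and the collar is home. The cup and bottles have not moved, and the robot is clear. Handing in.

```bash
python3 -c "
from workcell import manip
print(manip.hand_in())"
```

```text
the job is handed in; nothing more can be done
None
```

The console is switched on and handed in: by camera measurement the lever is at 0.775 rad with the collar down in the on notch, the cup and bottles are where they started, and the arm is clear, but `hand_in()` returned no verdict, and one push jammed at about 104 N wrist force, under the 120 N limit but with the gripper's pressing force (limit 40 N) not confirmed.

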